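Shut off and bleed the snap press's air line

TASK

We are done with the snap press for today: shut the air off at the ball valve of the press's drop (the one with the filter bowl, gauge and bleed knob), turning its lever fully to the stop. Then pull the black bleed knob straight up to its out detent, leave it out for about two seconds so that the trapped air blows off, and push it fully back in. Leave the blow-gun drop's valve open and everything else on the bench where it is.

Things in the scene. Friction and masses are not known exactly. Their poses are not given: they have to be found in the camera images.
- press_drop: Press drop, on a steel base plate (90 x 325 mm, origin at bench level): along the line, from +y to -y: riser with elbow, brass ball valve with lever, filter-regulator (square body, clear bowl, ribbed top knob, gauge), square bleed block with push-pull knob. Axes: y along the pipe towards the riser, x to its far side, z up. The two drops stand side by side, either way round, turned up to 0.35 rad.
- press_valve (a joint): Lever angle of the press drop's ball valve, rad: 0 = in line with the pipe (open), 1.571 = square across it, on its hard stop (shut). Grows as the lever turns clockwise seen from above. Starts open (0 to 0.12). Stiff: about 0.5 N m of dry friction (6 N sideways at the sleeve); it stays where it is left.
- press_valve_stem (a point): Point on that valve's upright turning axis at the lever's mid-height (133 mm above the bench, y = +45 mm on the drop). Axes as the press drop's: the open lever points along +y, the shut lever along +x. Below the lever: valve body 36 mm wide, top at 108 mm; pipe elbow 31 mm wide, 70 mm from the axis, top at 106 mm.
- press_valve_grip (a point): Point in the lever's outer half, 85 mm from the turning axis, at mid-height (133 mm above the bench). It turns with the lever; its y axis points outwards along the lever. The lever is flat steel, 15 mm wide near the axis; its outer part (46 to 116 mm from the axis) has a grey plastic sleeve 22 mm wide, 12 mm thick.
- regulator_top (a point): Top centre of the filter-regulator's ribbed black knob (33 mm across), 153 mm above the bench, between valve and bleed block (80 mm from each). Not to be used; only keep clear of it.
- bleed_knob (a joint): How far the push-pull bleed knob is pulled up, m: 0 = fully in (down, bleed shut), 0.012 = fully out at its detent (up, bleed open). It snaps over at half travel and stays at either end; about 4 N starts it from either end. It starts in.
- bleed_knob_grip (a point): Centre of the bleed knob's head; moves up and down with it (142 mm above the bench when in, 154 mm when out). Black round mushroom, 24 mm high, 36 mm across its upper part, 26 mm at its foot. Under it a 46 mm square aluminium block, top at 113 mm, with a 22 mm collar up to 122 mm (nut 30 mm across to 119 mm). Lies at y = -115 mm on the press drop; axes as the drop's.
- gun_drop: Blow-gun drop, the shorter one (base plate 90 x 225 mm): riser, the same ball valve, and a bare quick coupler at the end; no filter bowl, gauge or push-pull knob. Origin at bench level, axes and valve placed as on the press drop.
- gun_valve (a joint): Lever angle of the blow-gun drop's ball valve, same make and meaning as the press drop's (0 = open, 1.571 = shut). It starts open (0 to 0.12) and is to be left open.
- gun_valve_grip (a point): Point in the outer half of that other lever, 85 mm from its axis, 133 mm above the bench.
- spool_a_mid (a point): Bystander: small spool of thread standing upright, 30 mm across, 60 mm high. The point is its middle, 30 mm above its underside.
- spool_b_mid (a point): Bystander: small spool of thread standing upright, 30 mm across, 60 mm high. The point is its middle, 30 mm above its underside.
- spool_c_mid (a point): Bystander: small spool of thread standing upright, 30 mm across, 60 mm high. The point is its middle, 30 mm above its underside.
- snap_jar_mid (a point): Bystander: glass jar with a steel lid, 54 mm across, 70 mm high. The point is its middle, 35 mm above its underside.
- oil_bottle_mid (a point): Bystander: clear plastic oil bottle, 42 mm across, 95 mm high. The point is its middle, 47.5 mm above its underside.

How it is judged (in metres and radians):
On the way, in this order (a step that is already met when the one before it is completed fails the run):
1. the press drop's ball valve is shut, lever on its stop, with the bleed knob still in (value of joint press_valve above 1.47 rad and value of joint bleed_knob below 0.003 m), for 0.2 s.
2. with the valve shut, the bleed knob is fully out and stays out for a second or more (value of joint press_valve above 1.47 rad and value of joint bleed_knob above 0.0095 m), for 1.2 s.
At the end, for the whole second after the job is handed in: The press drop's lever is square across its pipe (within 0.1 rad of the hard stop), the bleed knob is back in (within 2.5 mm), and the blow-gun drop's lever is still in line with its pipe (under 0.2 rad) (value of joint press_valve above 1.47 rad and value of joint bleed_knob below 0.0025 m and value of joint gun_valve below 0.2 rad); the robot touches nothing.
It fails at once if the blow-gun drop's valve is turned (more than 0.2 rad from open) (value of joint gun_valve above 0.2 rad).
It fails at once if a bystander is shifted by more than 30 mm or knocked over (distance of any of spool_a_mid, spool_b_mid, spool_c_mid, snap_jar_mid, oil_bottle_mid from where it was at the start of the episode above 0.03 m or angle between any of spool_a_mid, spool_b_mid, spool_c_mid, snap_jar_mid, oil_bottle_mid's own z axis and vertical above 0.5 rad).
It also fails if it takes over 54 s, if anything falls off the work surface, if the arm or the gripper's body presses on something with over 40 N, if the wrist force passes 120 N, or if a joint passes its speed limit or range.

ROBOT

A 6-joint arm with a two-finger parallel gripper is mounted at the origin on the work surface. World frame = base frame: x ahead of the robot, y to its left, z up, the work surface at z = 0. Lengths are in mm, angles in rad, forces in N, time in s.
With the tool pointing down it reaches from about 350 to 775 mm from the base axis. Payload 7.3 kg.
Tool frame: the origin (TCP) lies on the centre line of the jaws, within the pads' length; the fingertips stand 17 mm ahead of it and the grasp point (between the pads) lies 2 mm behind it; z points along the fingers, y is the line along which they close (so a half turn about z gives the same grasp; the last joint's range is limited). The gripper opens to 92 mm and grips with 3 to 60 N. Pads are 19 mm wide; open, the fingers measure 130 mm over their backs; the gripper's body (75 mm by 190 mm) begins 47 mm behind the grasp point.
Start: joints at [1.19, 0.342, 1.524, -0, 1.275, -0.146], TCP at [122.123, 510.616, 243.741] pointing down, gripper open.
Joint ranges: [-2.53, 2.53], [-0.77, 2.02], [0.04, 2.7], [-1, 4.14], [0.28, 2.66], [-3.11, 3.11]. Speed limits (rad/s): [2.57, 2.57, 3.14, 3.14, 3.14, 3.14].

INTERFACE

Orientations are given as [roll, pitch, yaw] about the fixed x, y, z axes, in that order (R = Rz(yaw) Ry(pitch) Rx(roll)).
In Python, from plant import bot gives the robot as it stands. The module is installed in compiled form; this text tells all that it offers.
- The arm moves only by the shell command python3 -m pendant 'ROWS'. ROWS is JSON, a list of rows, each a list of 3 entries, a list of its own where there are three numbers: the shift along the world's x, y, z as a fraction of full scale, then the turn, a rotation vector about the world's x, y, z as a fraction of full scale, then the opening, from -1 (shut) to 1 (fully open), so that 0 is half open. In form: [[[tx, ty, tz], [rx, ry, rz], claw], ...]. A call has exactly 10 rows; each row shifts and turns the commanded pose from where the row before left it; what a row does not reach is not made up. Full scale, the value 1, is 30 mm for a shift and 0.12 rad for a turn. A row lasts 1/12 s, in which the tool goes at most 41.7 mm and 7.16 degrees, less where a joint would pass 70% of its speed; a pose out of reach is approached as far as the arm can. A call with a number of a shift or a turn outside -1 to 1 is refused whole. A call with a gripper value outside its range is refused whole. The fingers move at their own pace and stop on an object; the grip force is fixed at half the most. Time passes only in rows, so rows that do not move let the fingers close, or fill a call up. It gives the time, the measured TCP pose, the force, the opening and the grip force at its end, in the units of the state.
- bot.get_obs(): the state, without advancing time (a new reading comes with each control period).
- bot.capture(name): name is "scene" or "top" or "wrist"; returns the picture (384x512x3 uint8, blue, green, red); there is no depth.
- bot.camera_params(name): a dict with "fovy" (degrees; the focal length in pixels is half the picture's height over the tangent of half this angle, whatever the lens; pixels are square), "cx", "cy" (the principal point, pixels), "camera_from_world" (4x4, takes a point from world to camera coordinates). Camera axes: x right, y down, z forward; pixel columns grow to the right and rows downward; lengths in mm; the calibration is good to about 2 mm. A picture is of the moment at which its call begins: read the wrist's pose just before it. camera_params takes no time and is no camera call; for the wrist camera it gives the pose at the moment of the call.
- bot.close_job(): hands the job in; it is judged then, once.
The state is a dict: "time": time; "joint_positions": joint angles; "dq": joint speeds; "tau": joint torques, N m; "tool_pos": TCP position; "tcp_rot": TCP orientation; "contact_force": force on the tool from outside, world axes, zero at the start; "moment": the same for the moment, N m; "grip_width": finger opening in mm; "finger_force": force on a finger pad.
Only numpy, scipy, OpenCV 4.12 (cv2) and the standard library are available. Lean on these libraries where they do the work, as an engineer would, in place of code of your own. Each camera call takes 0.05 s, during which the arm holds its last target. There are 200 camera calls.

## Working session

There is one attempt and no reset: what is moved stays moved. The work goes in short steps, Python scripts to look and compute and a shell command to move; the robot and the scene stay as the last step left them, time stands still between calls to the robot, and variables do not carry over. Pictures are saved under pics/ and viewed, at most 10 in all, crops included, and the job is handed in when it is done.

```bash
mkdir -p pics; python3 - <<'E'
from plant import bot
import cv2,numpy as np
o=bot.get_obs();print(o['time'],o['tool_pos'],o['tcp_rot'],o['grip_width'])
for n in('top','scene'):
    im=bot.capture(n);p=bot.camera_params(n);print(n,p['fovy'],p['cx'],p['cy'],np.round(p['camera_from_world'],3).tolist())
    cv2.imwrite(f'pics/{n}0.png',im)
    cv2.imwrite(f'pics/{n}0v.png',cv2.resize(im,(768,576)))
E
```

```text
0.0 [121.97580949 510.24342999 243.0546694 ] [-3.14010141e+00 -2.16156569e-04  2.90681554e+00] 92.10691427521009
top 51.760994014479756 253.76505795917058 203.33191808917874 [[0.003, -1.0, 0.024, -8.379], [-0.988, -0.006, -0.156, 511.579], [0.156, -0.023, -0.987, 1027.372], [0.0, 0.0, 0.0, 1.0]]
scene 57.549177208972736 259.76048911006467 187.19157562405348 [[0.346, 0.938, 0.015, -207.165], [0.643, -0.226, -0.732, -246.13], [-0.683, 0.263, -0.681, 1273.666], [0.0, 0.0, 0.0, 1.0]]
```

View pics/top0v.png

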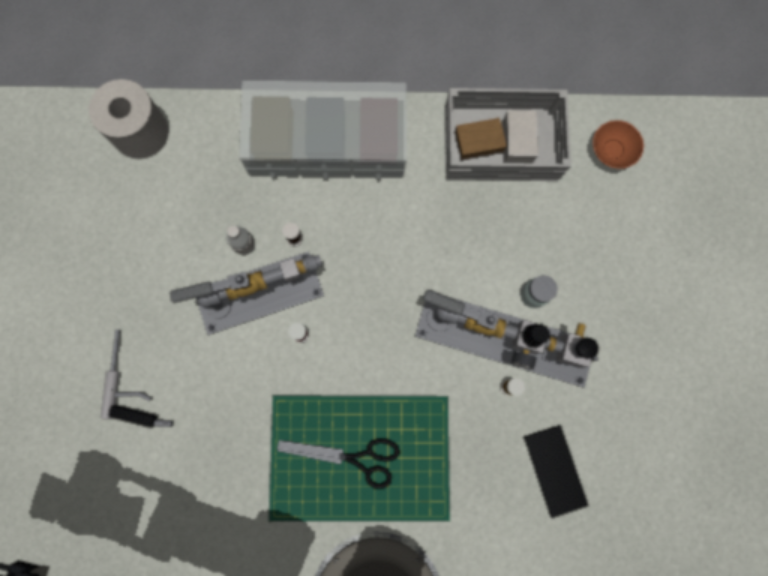

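View pics/scene0v.png

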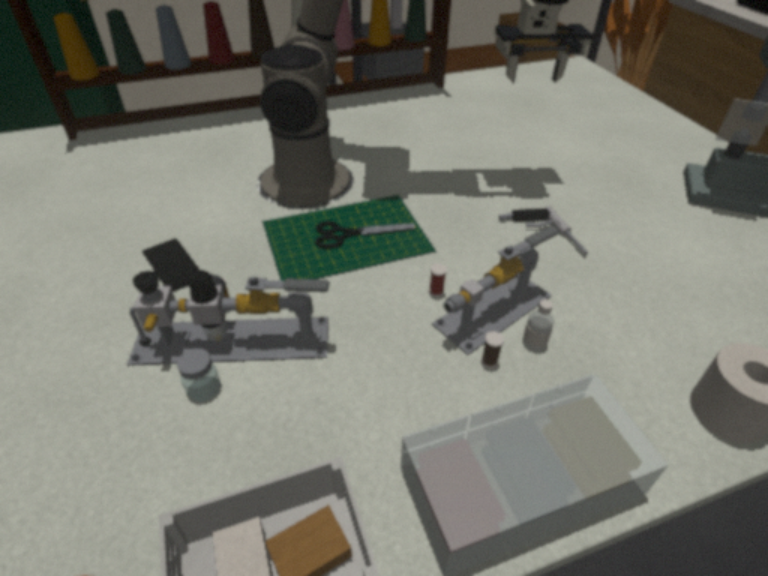

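The top view shows the press drop on the right: bleed knob at about (585,348) in the enlarged picture, regulator knob (536,336), and the lever running from about (490,322) to (425,298). The gun drop is on the left. The jar at (541,290) and a spool at (514,387) stand near the press drop.

```bash
cat > h.py <<'E'
import numpy as np,cv2
def ray(p,u,v,z):
    f=192/np.tan(np.radians(p['fovy'])/2);T=np.array(p['camera_from_world']);R=T[:3,:3];c=-R.T@T[:3,3]
    d=R.T@np.array([(u-p['cx'])/f,(v-p['cy'])/f,1]);return c+d*(z-c[2])/d[2]
E
python3 - <<'E'
from h import *
from plant import bot
p=bot.camera_params('top');im=cv2.imread('pics/top0.png')
m=(im.max(2)<40).astype(np.uint8);m[:190]=0;m[270:]=0;m[:,:260]=0
n,l,s,c=cv2.connectedComponentsWithStats(m)
for i in range(1,n):
    if s[i,4]>20: print(s[i],c[i].round(1),ray(p,*c[i],153).round(1))
P=lambda u,v,z:ray(p,u/1.5,v/1.5,z).round(1)
print('knob',P(585,348,154),'reg',P(536,336,153),'lever tip',P(425,298,139),'jar',P(543,284,70),'spool',P(516,385,60),'gun lever tip',P(173,295,139),'gun coupler',P(316,262,100),'bottle',P(233,231,95),'spools',P(292,232,60),P(298,331,60))
E
```

```text
[349 217  17  14 188] [356.6 223.1] [ 447.2 -251.   153. ]
[383 226  15  12 147] [390.3 231.6] [ 427.1 -331.7  153. ]
knob [ 426.1 -330.5  154. ] reg [ 445.1 -252.7  153. ] lever tip [508.  -76.3 139. ] jar [ 546.4 -292.6   70. ] spool [ 369.3 -241.2   60. ] gun lever tip [510.2 333.  139. ] gun coupler [576.  106.2 100. ] bottle [630.9 250.9  95. ] spools [640.  153.8  60. ] [461.6 138.7  60. ]
```

```bash
python3 -m pendant '[[[0.93,-0.87,0.1],[0,0,0],1],[[0.93,-0.87,0.1],[0,0,0],1],[[0.93,-0.87,0.1],[0,0,0],1],[[0.93,-0.87,0.1],[0,0,0],1],[[0.93,-0.87,0.1],[0,0,0],1],[[0.93,-0.87,0.1],[0,0,0],1],[[0.93,-0.87,0.1],[0,0,0],1],[[0.93,-0.87,0.1],[0,0,0],1],[[0.93,-0.87,0.1],[0,0,0],1],[[0.93,-0.87,0.1],[0,0,0],1]]'
python3 -m pendant '[[[0,-1,0],[0,0,0],-1],[[0,-1,0],[0,0,0],-1],[[0,-1,0],[0,0,0],-1],[[0,-1,0],[0,0,0],-1],[[0,-1,0],[0,0,0],-1],[[0,-1,0],[0,0,0],-1],[[0,-1,0],[0,0,0],-1],[[0,-1,0],[0,0,0],-1],[[0,-1,0],[0,0,0],-1],[[0,-1,0],[0,0,0],-1]]'
```

```text
time: 0.93
tool_pos: [402.0, 248.0, 273.7]
tcp_rot: [-3.141, -0.0, 2.907]
contact_force: [0.7, 1.1, 0.3]
grip_width: 91.9
finger_force: 0.0
time: 1.77
tool_pos: [400.7, -51.8, 273.6]
tcp_rot: [3.141, -0.0, 2.907]
contact_force: [0.7, 0.3, 0.1]
grip_width: 29.7
finger_force: 0.0
```

```bash
python3 -m pendant '[[[0.2,-0.8,0],[0,0,0],-1],[[0.2,-0.8,0],[0,0,0],-1],[[0.2,-0.8,0],[0,0,0],-1],[[0.2,-0.8,0],[0,0,0],-1],[[0.2,-0.8,0],[0,0,0],-1],[[0,0,0],[0,0,0],-1],[[0,0,0],[0,0,0],-1],[[0,0,0],[0,0,0],-1],[[0,0,0],[0,0,0],-1],[[0,0,0],[0,0,0],-1]]'
python3 - <<'E'
from h import *
from plant import bot
import json
p=bot.camera_params('wrist');im=bot.capture('wrist');print(p['camera_from_world'],bot.get_obs()['tool_pos'])
cv2.imwrite('pics/w1.png',im)
json.dump({k:np.array(v).tolist() for k,v in p.items()},open('w1.json','w'))
E
```

```text
time: 2.6
tool_pos: [431.0, -169.4, 273.8]
tcp_rot: [3.141, -0.0, 2.908]
contact_force: [-0.3, 0.1, -1.0]
grip_width: 0.5
finger_force: 0.0
[[ 2.31377924e-01  9.72863893e-01  3.18676857e-04  6.44879550e+01]
 [ 9.34475952e-01 -2.22339137e-01  2.78064748e-01 -4.83516328e+02]
 [ 2.70590007e-01 -6.40402481e-02 -9.60562280e-01  2.92686432e+02]
 [ 0.00000000e+00  0.00000000e+00  0.00000000e+00  1.00000000e+00]] [ 431.02187529 -169.55810606  273.90109281]
```

View pics/w1.png

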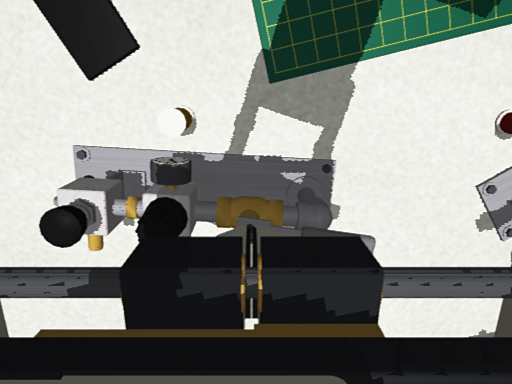

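The wrist view shows the bleed knob at (64,226), the regulator knob near (163,215), the lever's far tip at (372,240), and the base plate corners at (75,147) and (335,160).

```bash
python3 - <<'E'
from h import *
import json
p=json.load(open('w1.json'))
for n,u,v,z in[('knob',64,226,142),('tip corner',374,238,139),('plate A',75,146,5),('plate B',335,160,5),('spool',173,122,60)]:print(n,ray(p,u,v,z).round(1))
a=ray(p,75,146,5);b=ray(p,335,160,5);d=b-a;L=np.hypot(*d[:2]);print(L,-np.arctan2(d[0],d[1]))
E
```

```text
knob [ 429.2 -336.7  142. ]
tip corner [505.  -73.3 139. ]
plate A [ 369.3 -376.     5. ]
plate B [460.3 -68.7   5. ]
spool [ 367.8 -237.3   60. ]
320.57255343120033 -0.28795480996155043
```

```bash
python3 -m pendant '[[[0.2,0.7,0],[0,0,0],-1],[[0.2,0.7,0],[0,0,0],-1],[[0.2,0.7,0],[0,0,0],-1],[[0.3,0.68,0],[0,0,0],-1],[[0,0,-0.9],[0,0,0],-1],[[0,0,-0.9],[0,0,0],-1],[[0,0,-0.9],[0,0,0],-1],[[0,0,-0.9],[0,0,0],-1],[[0,0,-0.93],[0,0,0],-1],[[0,0,0],[0,0,0],-1]]'
python3 - <<'E'
from h import *
from plant import bot
o=bot.get_obs();print(o['tool_pos'],o['contact_force'])
s=np.array([470,-178]);prev=None
for a in np.arange(.28,1.96,.08):
    c=s+85*np.array([np.sin(a),np.cos(a)])-20.5*np.array([np.cos(a),-np.sin(a)])
    print(round(a,2),c.round(1),None if prev is None else ((c-prev)/30).round(2));prev=c
cv2.imwrite('pics/w2.png',bot.capture('wrist'))
E
```

```text
time: 3.48
tool_pos: [455.2, -85.4, 133.8]
tcp_rot: [3.14, -0.009, 2.908]
contact_force: [-1.1, -0.3, 0.1]
grip_width: 0.4
finger_force: 0.0
[455.23071233 -85.41258153 133.84601588] [-1.11886346 -0.28066058  0.05149652]
0.28 [473.8 -90.6] None
0.36 [480.8 -91.2] [ 0.23 -0.02]
0.44 [487.7 -92.4] [ 0.23 -0.04]
0.52 [494.4 -94. ] [ 0.23 -0.06]
0.6 [501.1 -96.3] [ 0.22 -0.07]
0.68 [507.5 -99. ] [ 0.21 -0.09]
0.76 [ 513.7 -102.3] [ 0.21 -0.11]
0.84 [ 519.6 -106. ] [ 0.2  -0.12]
0.92 [ 525.2 -110.2] [ 0.19 -0.14]
1.0 [ 530.4 -114.8] [ 0.17 -0.15]
1.08 [ 535.3 -119.9] [ 0.16 -0.17]
1.16 [ 539.7 -125.3] [ 0.15 -0.18]
1.24 [ 543.7 -131. ] [ 0.13 -0.19]
1.32 [ 547.3 -137. ] [ 0.12 -0.2 ]
1.4 [ 550.3 -143.4] [ 0.1  -0.21]
1.48 [ 552.8 -149.9] [ 0.08 -0.22]
1.56 [ 554.8 -156.6] [ 0.07 -0.22]
1.64 [ 556.2 -163.4] [ 0.05 -0.23]
1.72 [ 557.1 -170.4] [ 0.03 -0.23]
1.8 [ 557.4 -177.3] [ 0.01 -0.23]
1.88 [ 557.2 -184.3] [-0.01 -0.23]
```

View pics/w2.png

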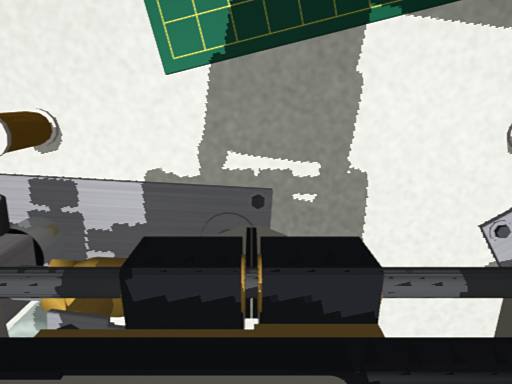

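```bash
python3 -m pendant '[[[0.3,-0.08,0.13],[0,0,0],-1],[[0.3,-0.08,0],[0,0,0],-1],[[0.23,-0.02,0],[0,0,-0.67],-1],[[0.23,-0.04,0],[0,0,-0.67],-1],[[0.23,-0.06,0],[0,0,-0.67],-1],[[0.22,-0.07,0],[0,0,-0.67],-1],[[0.21,-0.09,0],[0,0,-0.67],-1],[[0.21,-0.11,0],[0,0,-0.67],-1],[[0.2,-0.12,0],[0,0,-0.67],-1],[[0,0,0],[0,0,0],-1]]'
```

```text
time: 4.37
tool_pos: [523.0, -106.6, 143.6]
tcp_rot: [3.14, 0.0, 2.34]
contact_force: [-2.7, 3.6, 2.1]
grip_width: 0.1
finger_force: 1.7
```

```bash
python3 -m pendant '[[[0.17,-0.14,-0.05],[0,0,-0.67],-1],[[0.17,-0.15,-0.05],[0,0,-0.67],-1],[[0.16,-0.17,-0.05],[0,0,-0.67],-1],[[0.15,-0.18,0],[0,0,-0.67],-1],[[0.13,-0.19,0],[0,0,-0.67],-1],[[0.12,-0.2,0],[0,0,-0.67],-1],[[0.1,-0.21,0],[0,0,-0.67],-1],[[0.08,-0.22,0],[0,0,-0.67],-1],[[0.07,-0.22,0],[0,0,-0.67],-1],[[0,0,0],[0,0,0],-1]]'
python3 - <<'E'
from h import *
from plant import bot
for n in('top','wrist'):
  im=bot.capture(n);cv2.imwrite(f'pics/{n}3f.png',im)
cv2.imwrite('pics/c3.png',cv2.resize(cv2.imread('pics/top3f.png')[150:280,250:430],None,fx=4,fy=4))
E
```

```text
time: 5.2
tool_pos: [559.1, -157.1, 139.2]
tcp_rot: [3.136, -0.0, 1.616]
contact_force: [3.3, 3.2, 0.1]
grip_width: 0.4
finger_force: 1.9
```

View pics/wrist3f.png

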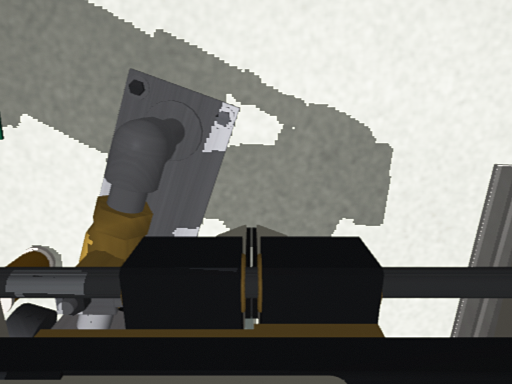

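The wrist view shows the open end of the pipe free of the lever, so the lever is moving behind the fingers. I'll keep pushing to the stop.

```bash
python3 -m pendant '[[[0.02,-0.22,0],[0,0,-0.67],-1],[[0,-0.23,0],[0,0,-0.67],-1],[[0,-0.23,0],[0,0,-0.5],-1],[[-0.01,-0.2,0],[0,0,-0.3],-1],[[-0.02,-0.1,0],[0,0,0],-1],[[0,-0.1,0],[0,0,0],-1],[[0,0,0],[0,0,0],-1],[[0,0,0],[0,0,0],-1],[[0,0,0],[0,0,0],-1],[[0,0,0],[0,0,0],-1]]'
```

```text
time: 6.13
tool_pos: [559.7, -184.3, 139.3]
tcp_rot: [3.136, -0.009, 1.364]
contact_force: [10.5, 22.6, 2.2]
grip_width: 0.2
finger_force: 12.6
```

```bash
python3 -m pendant '[[[0.15,0.5,0],[0,0,0],-1],[[0.15,0.5,0],[0,0,0],-1],[[0,0,0.9],[0,0,0],-1],[[0,0,0.9],[0,0,0],-1],[[0,0,0.9],[0,0,0],-1],[[0,0,0.9],[0,0,0],-1],[[-0.9,-0.9,0],[0,0,0],0],[[-0.9,-0.9,0],[0,0,0],0],[[-0.9,-0.9,0],[0,0,0],0],[[-0.9,-0.9,0],[0,0,0],0]]'
python3 - <<'E'
from h import *
from plant import bot
import json
p=bot.camera_params('wrist');json.dump({k:np.array(v).tolist() for k,v in p.items()},open('w4.json','w'))
for n in('wrist','top'):cv2.imwrite(f'pics/{n}4.png',bot.capture(n))
a=cv2.imread('pics/wrist4.png');b=cv2.resize(cv2.imread('pics/top4.png')[150:270,260:420],(512,384),interpolation=2)
cv2.imwrite('pics/c4.png',cv2.resize(np.vstack([a,b]),(400,600)))
o=bot.get_obs();print(o['tool_pos'],o['tcp_rot'])
E
```

```text
time: 6.97
tool_pos: [456.5, -268.9, 247.1]
tcp_rot: [3.139, 0.002, 1.365]
contact_force: [0.3, -0.7, -0.2]
grip_width: 22.4
finger_force: 0.0
[ 454.47978317 -271.57782908  247.04265215] [3.14040727e+00 2.94759941e-03 1.35883902e+00]
```

View pics/c4.png

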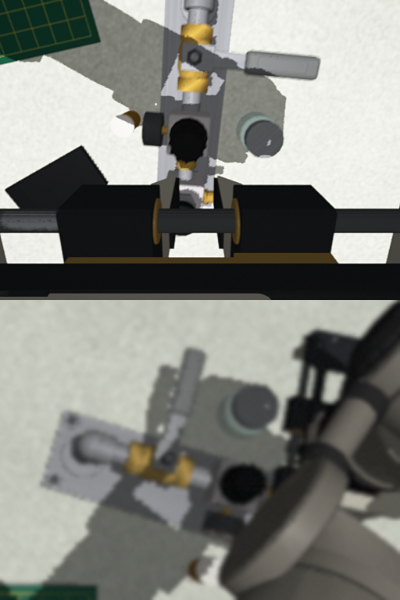

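The lever now stands square across the pipe: stem at about (250,72), sleeve end near (407,85) and regulator knob at (240,178) in full wrist pixels. The jar has not moved.

```bash
python3 - <<'E'
from h import *
import json
p=json.load(open('w4.json'))
im=cv2.imread('pics/wrist4.png');m=(im.max(2)<30).astype(np.uint8);m[:140]=0;m[210:]=0;m[:,:205]=0;m[:,275:]=0
n,l,s,c=cv2.connectedComponentsWithStats(m);print([(s[i].tolist(),c[i].round()) for i in range(1,n) if s[i,4]>100])
k=1.28
st=ray(p,195*k,57*k,139);e=ray(p,319*k,67*k,139);r=ray(p,187*k,138*k,150)
print('stem',st,'end',e,'reg',r,np.linalg.norm(st-e))
ax=(st-r)[:2];print('len',np.linalg.norm(ax),'yaw',-np.arctan2(ax[0],ax[1]),'lever cw from y',np.arctan2((e-st)[0],(e-st)[1]))
u=ax/np.linalg.norm(ax);print('knob',st[:2]-160*u, r[:2]-80*u)
E
```

```text
[([217, 152, 48, 56, 2070], array([240., 179.]))]
stem [ 473.47732504 -182.08152226  139.        ] end [ 582.17785814 -213.53508022  139.        ] reg [ 451.3064837  -251.35470831  150.        ] 113.15976407024992
len 72.73458951667168 yaw -0.30974775137628874 lever cw from y 1.852463056172751
knob [ 424.70638073 -334.46720069] [ 426.92101155 -327.54754753]
```

```bash
python3 -m pendant '[[[-0.3,-0.7,0],[0,0,0],1],[[-0.3,-0.7,0],[0,0,0],1],[[-0.3,-0.65,0],[0,0,0],1],[[0,0,-0.4],[0,0,0],1],[[0,0,-0.4],[0,0,0],1],[[0,0,0],[0,0,0],1],[[0,0,0],[0,0,0],1],[[0,0,0],[0,0,0],1],[[0,0,0],[0,0,0],1],[[0,0,0],[0,0,0],1]]'
python3 - <<'E'
from h import *
from plant import bot
import json
p=bot.camera_params('wrist');json.dump({k:np.array(v).tolist() for k,v in p.items()},open('w5.json','w'))
cv2.imwrite('pics/w5.png',bot.capture('wrist'))
f=192/np.tan(np.radians(p['fovy'])/2)
for q in([428,-333,154],[428,-333,130]):
  c=np.array(p['camera_from_world'])@np.array(q+[1]);print(c[:2]/c[2]*f+[p['cx'],p['cy']])
E
```

```text
time: 7.9
tool_pos: [430.7, -329.4, 222.1]
tcp_rot: [3.14, 0.001, 1.364]
contact_force: [-0.6, 0.2, 0.0]
grip_width: 91.1
finger_force: 0.0
[248.48440504 216.83711615]
[248.6962547  205.16857183]
```

View pics/w5.png

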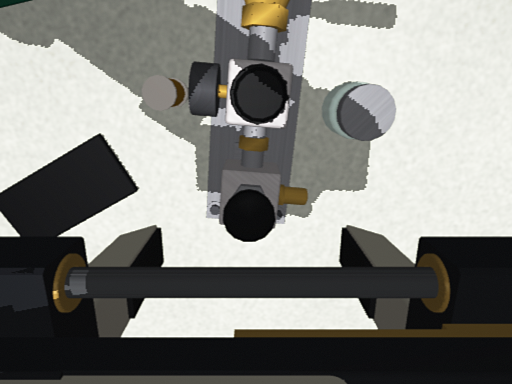

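The knob's top circle at (248,214) matches my prediction of (248,217), so its position is about (428,-332). I'll correct, descend and grip.

```bash
python3 -m pendant '[[[-0.09,-0.09,-0.5],[0,0,0],1],[[0,0,-0.5],[0,0,0],1],[[0,0,-0.5],[0,0,0],1],[[0,0,-0.5],[0,0,0],1],[[0,0,-0.4],[0,0,0],1],[[0,0,-0.23],[0,0,0],1],[[0,0,0],[0,0,0],1],[[0,0,0],[0,0,0],1],[[0,0,0],[0,0,0],0],[[0,0,0],[0,0,0],-0.3]]'
python3 -m pendant '[[[0,0,0],[0,0,0],-1],[[0,0,0],[0,0,0],-1],[[0,0,0],[0,0,0],-1],[[0,0,0],[0,0,0],-1],[[0,0,0],[0,0,0],-1],[[0,0,0],[0,0,0],-1],[[0,0,0],[0,0,0],-1],[[0,0,0],[0,0,0],-1],[[0,0,0],[0,0,0],-1],[[0,0,0],[0,0,0],-1]]'
```

```text
time: 8.78
tool_pos: [427.9, -332.5, 143.3]
tcp_rot: [3.14, 0.001, 1.364]
contact_force: [0.2, 1.0, 0.5]
grip_width: 82.3
finger_force: 0.0
time: 9.62
tool_pos: [428.5, -332.3, 142.4]
tcp_rot: [3.139, 0.0, 1.364]
contact_force: [4.7, -1.7, -2.4]
grip_width: 34.2
finger_force: 30.0
```

Gripped, at 34 mm and 30 N. Now pull up 13 mm and hold for about two seconds.

```bash
python3 -m pendant '[[[0,0,0.08],[0,0,0],-1],[[0,0,0.08],[0,0,0],-1],[[0,0,0.08],[0,0,0],-1],[[0,0,0.08],[0,0,0],-1],[[0,0,0.08],[0,0,0],-1],[[0,0,0.05],[0,0,0],-1],[[0,0,0],[0,0,0],-1],[[0,0,0],[0,0,0],-1],[[0,0,0],[0,0,0],-1],[[0,0,0],[0,0,0],-1]]'
```

```text
time: 10.45
tool_pos: [428.4, -332.3, 154.6]
tcp_rot: [3.14, -0.0, 1.364]
contact_force: [9.3, -3.1, -11.2]
grip_width: 34.3
finger_force: 30.0
```

```bash
for i in 1 ; do python3 -m pendant '[[[0,0,0],[0,0,0],-1],[[0,0,0],[0,0,0],-1],[[0,0,0],[0,0,0],-1],[[0,0,0],[0,0,0],-1],[[0,0,0],[0,0,0],-1],[[0,0,0],[0,0,0],-1],[[0,0,0],[0,0,0],-1],[[0,0,0],[0,0,0],-1],[[0,0,0],[0,0,0],-1],[[0,0,0],[0,0,0],-1]]'; done
python3 - <<'E'
from h import *
from plant import bot
im=bot.capture('scene');cv2.imwrite('pics/s6.png',cv2.resize(np.hstack([cv2.imread('pics/scene0.png')[150:260,60:240],im[150:260,60:240]]),None,fx=2.2,fy=2.2))
E
python3 -m pendant '[[[0,0,0],[0,0,0],-1],[[0,0,0],[0,0,0],-1],[[0,0,0],[0,0,0],-1],[[0,0,0],[0,0,0],-1],[[0,0,0],[0,0,0],-1],[[0,0,0],[0,0,0],-1],[[0,0,0],[0,0,0],-1],[[0,0,0],[0,0,0],-1],[[0,0,0],[0,0,0],-1],[[0,0,0],[0,0,0],-1]]'
```

```text
time: 11.28
tool_pos: [428.5, -332.3, 154.6]
tcp_rot: [3.14, -0.0, 1.364]
contact_force: [8.6, -3.7, -12.5]
grip_width: 34.5
finger_force: 30.0
time: 12.17
tool_pos: [428.4, -332.3, 154.6]
tcp_rot: [3.14, -0.0, 1.364]
contact_force: [9.0, -3.0, -12.6]
grip_width: 34.3
finger_force: 30.0
```

View pics/s6.png

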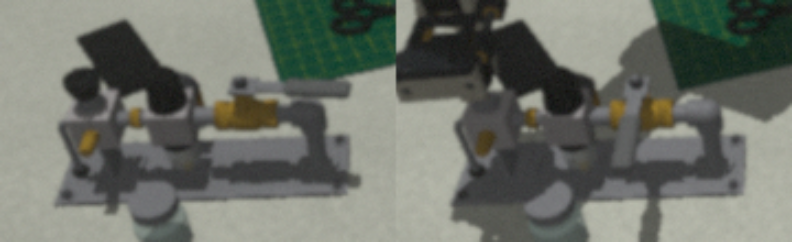

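The valve lever is square across the pipe, but the gripper hides the knob. I'll release and lift to the earlier look pose to check the knob before pushing it in.

```bash
python3 -m pendant '[[[0,0,0],[0,0,0],1],[[0,0,0],[0,0,0],1],[[0,0,0],[0,0,0],1],[[0,0,0],[0,0,0],1],[[0,0,0],[0,0,0],1],[[0,0,0],[0,0,0],1],[[0,0,0.75],[0,0,0],1],[[0,0,0.75],[0,0,0],1],[[0,0,0.75],[0,0,0],1],[[0,0,0],[0,0,0],1]]'
python3 - <<'E'
from h import *
from plant import bot
im=bot.capture('wrist');print(bot.get_obs()['tool_pos'])
cv2.imwrite('pics/w7.png',np.hstack([cv2.imread('pics/w5.png')[:,60:450],im[:,60:450]]))
E
```

```text
time: 13.0
tool_pos: [428.9, -333.5, 227.9]
tcp_rot: [3.135, 0.005, 1.364]
contact_force: [1.2, -0.6, -0.4]
grip_width: 91.1
finger_force: 0.0
[ 428.28022482 -332.93433788  225.70615192]
```

View pics/w7.png

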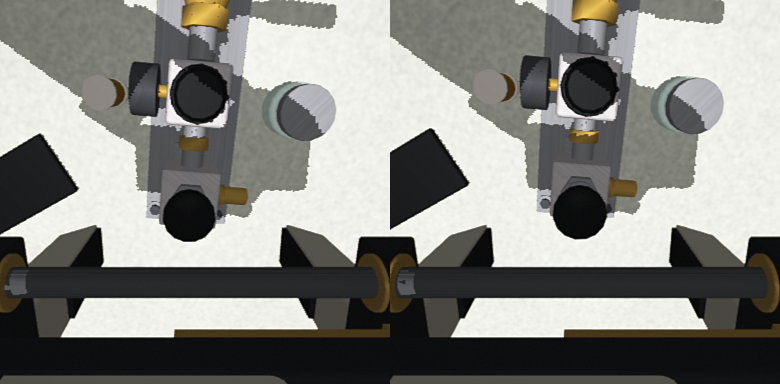

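```bash
python3 - <<'E'
from h import *
from plant import bot
im=cv2.imread('pics/w7.png');T=bot.camera_params('wrist');f=192/np.tan(np.radians(T['fovy'])/2)
print(f)
import json
for s,p in((0,json.load(open('w5.json'))),(390,T)):
    m=(im[:,s:s+390].max(2)<30).astype(np.uint8);m[:172]=0;m[243:]=0;m[:,:155]=0;m[:,230:]=0
    n,l,st,c=cv2.connectedComponentsWithStats(m);i=1+st[1:,4].argmax();print(st[i],c[i])
    for z in(142,154):
        q=np.array(p['camera_from_world'])@np.array([428,-332,z,1]);print(z,36*f/q[2],(q[:2]/q[2]*f+[p['cx']-60,p['cy']]).round(1))
E
```

```text
335.85612735908285
[ 163  190   52   51 2050] [188.64195122 215.39073171]
142 51.44015412385533 [188.3 209.4]
154 54.09177561753706 [188.2 215.5]
[ 163  185   54   54 2179] [189.40431391 211.94355209]
142 50.947186256752154 [190.3 202.1]
154 53.54527710332453 [190.3 207.8]
```

The knob is out: its apparent diameter grew from 52 to 54 px even though the camera was higher. I'll close the fingers and press it in from the top.

```bash
python3 -m pendant '[[[0,0,0],[0,0,0],-1],[[0,0,0],[0,0,0],-1],[[0,0,0],[0,0,0],-1],[[0,0,0],[0,0,0],-1],[[0,0,0],[0,0,0],-1],[[0,0,0],[0,0,0],-1],[[0,0,0],[0,0,0],-1],[[0,0,0],[0,0,0],-1],[[0,0,0],[0,0,0],-1],[[0,0,0],[0,0,0],-1]]'
python3 -m pendant '[[[0,0,0],[0,0,0],-1],[[0,0,0],[0,0,0],-1],[[0,0,0],[0,0,0],-1],[[0,0,-0.3],[0,0,0],-1],[[0,0,-0.3],[0,0,0],-1],[[0,0,-0.3],[0,0,0],-1],[[0,0,-0.2],[0,0,0],-1],[[0,0,0],[0,0,0],-1],[[0,0,0],[0,0,0],-1],[[0,0,0],[0,0,0],-1]]'
```

```text
time: 13.88
tool_pos: [427.5, -332.1, 223.3]
tcp_rot: [3.141, 0.0, 1.364]
contact_force: [-0.3, 0.2, 0.6]
grip_width: 29.6
finger_force: 0.0
time: 14.72
tool_pos: [427.6, -332.2, 190.5]
tcp_rot: [3.141, 0.0, 1.364]
contact_force: [-0.9, -0.1, 0.5]
grip_width: 0.2
finger_force: 0.0
```

```bash
python3 -m pendant '[[[0,0,-0.1],[0,0,0],-1],[[0,0,-0.1],[0,0,0],-1],[[0,0,-0.1],[0,0,0],-1],[[0,0,-0.1],[0,0,0],-1],[[0,0,-0.1],[0,0,0],-1],[[0,0,-0.1],[0,0,0],-1],[[0,0,-0.1],[0,0,0],-1],[[0,0,0],[0,0,0],-1],[[0,0,0],[0,0,0],-1],[[0,0,0],[0,0,0],-1]]'
```

```text
time: 15.55
tool_pos: [427.5, -332.0, 171.1]
tcp_rot: [3.141, 0.001, 1.364]
contact_force: [-4.4, 3.1, 15.4]
grip_width: 0.5
finger_force: 7.6
```

It bottomed out with the fingertips at 154 mm and 15 N. Now lift off and verify.

```bash
python3 -m pendant '[[[0,0,0.3],[0,0,0],-1],[[0,0,0.6],[0,0,0],0],[[0,0,0.8],[0,0,0],1],[[0,0,0],[0,0,0],1],[[0,0,0],[0,0,0],1],[[0,0,0],[0,0,0],1],[[0,0,0],[0,0,0],1],[[0,0,0],[0,0,0],1],[[0,0,0],[0,0,0],1],[[0,0,0],[0,0,0],1]]'
python3 - <<'E'
from h import *
from plant import bot
T=bot.camera_params('wrist');im=bot.capture('wrist');f=335.856
m=(im.max(2)<30).astype(np.uint8);m[:172]=0;m[243:]=0;m[:,:215]=0;m[:,290:]=0
n,l,st,c=cv2.connectedComponentsWithStats(m);i=1+st[1:,4].argmax();print(st[i],c[i])
for z in(154,166):
    q=np.array(T['camera_from_world'])@np.array([428,-332,z,1]);print(z,36*f/q[2],(q[:2]/q[2]*f+[T['cx'],T['cy']]).round(1))
a=cv2.resize(bot.capture('top'),(768,576));cv2.imwrite('pics/t8.png',np.vstack([a[180:420,150:620],cv2.resize(im,(470,352))]))
E
```

```text
time: 16.38
tool_pos: [427.4, -332.0, 219.8]
tcp_rot: [-3.141, -0.001, 1.364]
contact_force: [0.4, -0.0, 1.1]
grip_width: 55.3
finger_force: 0.0
[ 227  186   53   52 2107] [252.86473659 212.29710489]
154 54.86211697178017 [252.5 212.3]
166 57.88999278528367 [252.6 218.9]
```

View pics/t8.png

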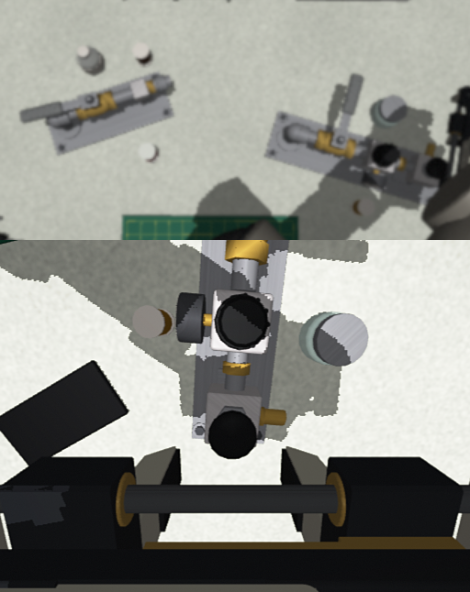

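The knob matches its "in" position: measured row 212.3, against 212.3 predicted for in and 218.9 for out. The press lever is square, the gun lever is in line, and nothing else has moved.

```bash
python3 -c "
from plant import bot
print(bot.close_job())"
```

```text
the job is handed in; nothing more can be done
None
```

The press drop's valve is shut on its stop, the bleed knob was pulled out for about two seconds or more and pushed back in, the blow-gun valve is still open with nothing else moved, and the job is handed in (no verdict was returned).

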